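# Find the weighted tin on the props table

## Robot

A 7-joint arm with a two-finger parallel gripper is mounted at the origin on the work surface. World frame = base frame: x ahead of the robot, y to its left, z up, the work surface at z = 0. Lengths are in m, angles in rad, forces in N, time in s.
With the tool pointing down it reaches from about 0.425 to 0.95 m from the base axis. Payload 4.7 kg.
Tool frame: the origin (TCP) lies between the finger pads; the fingertips stand 25 mm ahead of it and the grasp point (between the pads) lies 6 mm ahead of it; z points along the fingers, y is the line along which they close (so a half turn about z gives the same grasp; the last joint's range is limited). The gripper opens to 85 mm and grips with 20 to 120 N. Pads are 22 mm wide; open, the fingers measure 114 mm over their backs; the gripper's body (76 mm by 85 mm) begins 54 mm behind the grasp point. The pads swing forward as they close: fully open they stand 13 mm farther back than shut.
Start: joints at [1.172, 0.469, -0.049, 1.532, 0.024, 1.141, -0.082], TCP at [0.244, -0.629, 0.256] pointing down, gripper open.
Joint ranges: [-2.59, 2.59], [-0.33, 1.99], [-1.39, 1.29], [0.1, 2.45], [-1.04, 4.18], [0.21, 1.99], [-2.66, 2.66]. Speed limits (rad/s): [2.57, 2.57, 3.14, 3.14, 3.14, 3.14, 3.14].

## Interface

Orientations are given as a 3x3 rotation matrix whose columns are the frame's x, y, z axes.
In Python, from rig import * gives the robot as it stands. Calls block until the motion is done:
- movep(position, orientation): joint-space move of the TCP to a pose.
- move_l(position, attitude=None, feed=0.15, until_force=None): straight line of the TCP; attitude=None keeps the orientation; feed is the mean speed in m/s. With until_force (N) it stops when the force on the tool has changed by that much, and returns True; else False.
- move_joints(angles): joint-space move.
- command_gripper(opening, newtons=None): finger opening in m; newtons is the grip in N (None keeps the last); returns when the fingers have stopped.
- sleep(seconds).
- inverse_kinematics(position, orientation): joint angles nearest the present ones, or None.
- sense(): the state.
- camera(name): name is "side" or "top"; returns (picture, depth): 384x512x3 uint8, red, green, blue; 384x512 float32, m along the optical axis (not along the pixel's ray), 0 where there is no reading.
- camera_params(name): a dict with "K" (3x3 intrinsics, pixels), "position" and "rotation" of the camera in the world. Camera axes: x right, y down, z forward; pixel columns grow to the right and rows downward; lengths in m; the calibration is good to about 2 mm. A picture is of the moment at which its call begins. camera_params takes no time and is no camera call.
A pose or a line that the arm cannot do raises Unreachable and nothing moves.
- finish_job(): hands the job in; it is judged then, once.
The state is a dict: "time_s": time; "joint_pos": joint angles; "qd": joint speeds; "joint_efforts": joint torques, N m; "position": TCP position; "tcp_rot": TCP orientation; "wrist_force": force on the tool from outside, world axes, zero at the start; "ft_torque": the same for the moment, N m; "finger_gap": finger opening in m; "gripper_force": force on a finger pad.
Only numpy, scipy, OpenCV 4.12 (cv2) and the standard library are available. Lean on these libraries where they do the work, as an engineer would, in place of code of your own. Each camera call takes 0.05 s, during which the arm holds its last target. There are 200 camera calls.

## Task

One of the three identical closed tins on the props table has been weighted for tonight's scene: heft them one at a time in cue order, first the tin on the red felt disc, then the one on the white, then the one on the blue, lifting each a few centimetres straight up off its disc for a moment and standing it back on the disc it came from. Then hold the heaviest tin up, upright and still, with its base at least 15 cm above the table, and finish while still holding it there, with the two lighter tins standing on their own discs (if the last tin proves the heaviest, it may simply be raised). Do not tip any tin over, and leave the hand mirror, the pocket watch and the two dice where they are.

Things in the scene. Friction and masses are not known exactly. Their poses are not given: they have to be found in the camera images.
- tin_a_mid (a point): one of three round closed steel tins that look exactly alike (dark green, brass-coloured lid), 56 mm in diameter, 80 mm tall, standing upright on one of the felt discs, which disc varies. This point is its centre, 40 mm above its underside; z is up along its axis. Two of the tins weigh 0.20 to 0.36 kg each and one weighs 0.51 to 0.69 kg; which one can only be felt. The contents do not shift and the lid stays on
- tin_b_mid (a point): one of three round closed steel tins that look exactly alike (dark green, brass-coloured lid), 56 mm in diameter, 80 mm tall, standing upright on one of the felt discs, which disc varies. This point is its centre, 40 mm above its underside; z is up along its axis. Two of the tins weigh 0.20 to 0.36 kg each and one weighs 0.51 to 0.69 kg; which one can only be felt. The contents do not shift and the lid stays on
- tin_c_mid (a point): one of three round closed steel tins that look exactly alike (dark green, brass-coloured lid), 56 mm in diameter, 80 mm tall, standing upright on one of the felt discs, which disc varies. This point is its centre, 40 mm above its underside; z is up along its axis. Two of the tins weigh 0.20 to 0.36 kg each and one weighs 0.51 to 0.69 kg; which one can only be felt. The contents do not shift and the lid stays on
- disc_red_top (a point): dark red felt disc glued to the table, 90 mm in diameter, 3 mm thick; this point is the centre of its upper face. One tin stands within 6 mm of its centre. The discs lie roughly in a row across the table, their order in the row varies
- disc_white_top (a point): off-white felt disc glued to the table, 90 mm in diameter, 3 mm thick; this point is the centre of its upper face. One tin stands within 6 mm of its centre. The discs lie roughly in a row across the table, their order in the row varies
- disc_blue_top (a point): dark blue felt disc glued to the table, 90 mm in diameter, 3 mm thick; this point is the centre of its upper face. One tin stands within 6 mm of its centre. The discs lie roughly in a row across the table, their order in the row varies
- mirror_mid (a point): tortoiseshell hand mirror lying flat beyond the tins, 12 mm thick: round head 100 mm in diameter, handle 22 mm wide that ends 155 mm from the head's centre along its own -y. This point is the centre of the head. Leave alone
- watch_mid (a point): brass pocket watch lying flat beyond the tins, 48 mm in diameter, 12 mm thick, with a small winder and bow that end 41 mm from the centre along its own +y. This point is its centre. Leave alone
- die_1_mid (a point): ivory-coloured resin die, 20 mm cube, on the robot's side of the tins. This point is its centre. Leave alone
- die_2_mid (a point): ivory-coloured resin die, 20 mm cube, on the robot's side of the tins. This point is its centre. Leave alone
Mind the look-alikes: they are no part of the job. What is shaped like the part that bears tin_a_mid but orange is not meant. Leave any yellow look-alike of the part that bears disc_blue_top alone.

How it is judged:
On the way, in this order (a step that is already met when the one before it is completed fails the run):
1. the tin of the red disc is held in the fingers above that disc, clear of it by at least 15 mm (((height (world z) of tin_a_mid above 0.058 m and horizontal distance between tin_a_mid and disc_red_top below 0.06 m and contact force between tin_a and the fingers above 1 N) or (height (world z) of tin_b_mid above 0.058 m and horizontal distance between tin_b_mid and disc_red_top below 0.06 m and contact force between tin_b and the fingers above 1 N) or (height (world z) of tin_c_mid above 0.058 m and horizontal distance between tin_c_mid and disc_red_top below 0.06 m and contact force between tin_c and the fingers above 1 N))), for 0.3 s.
2. the tin of the white disc is held in the fingers above that disc, clear of it by at least 15 mm (((height (world z) of tin_a_mid above 0.058 m and horizontal distance between tin_a_mid and disc_white_top below 0.06 m and contact force between tin_a and the fingers above 1 N) or (height (world z) of tin_b_mid above 0.058 m and horizontal distance between tin_b_mid and disc_white_top below 0.06 m and contact force between tin_b and the fingers above 1 N) or (height (world z) of tin_c_mid above 0.058 m and horizontal distance between tin_c_mid and disc_white_top below 0.06 m and contact force between tin_c and the fingers above 1 N))), for 0.3 s.
3. the tin of the blue disc is held in the fingers above that disc, clear of it by at least 15 mm (((height (world z) of tin_a_mid above 0.058 m and horizontal distance between tin_a_mid and disc_blue_top below 0.06 m and contact force between tin_a and the fingers above 1 N) or (height (world z) of tin_b_mid above 0.058 m and horizontal distance between tin_b_mid and disc_blue_top below 0.06 m and contact force between tin_b and the fingers above 1 N) or (height (world z) of tin_c_mid above 0.058 m and horizontal distance between tin_c_mid and disc_blue_top below 0.06 m and contact force between tin_c and the fingers above 1 N))), for 0.3 s.
At the end, for the whole second after the job is handed in: The heaviest tin is held in the fingers, upright within 17 degrees and still, its base more than 140 mm above the table, touching no other tin; the two lighter tins (each pressing on its disc with under 4.3 N) are released and stand upright within 30 mm of where they started (((height (world z) of tin_a_mid above 0.18 m and angle between tin_a_mid's own z axis and vertical below 0.3 rad and linear speed of tin_a below 0.03 m/s and contact force between tin_a and the fingers above 2 N and distance of each of tin_b_mid, tin_c_mid from where it was at the start of the episode below 0.03 m and height (world z) of each of tin_b_mid, tin_c_mid below 0.048 m and angle between each of tin_b_mid, tin_c_mid's own z axis and vertical below 0.1 rad and linear speed of each of tin_b, tin_c below 0.02 m/s and contact force between each of tin_b, tin_c and the fingers below 0.1 N and contact force between each of tin_b, tin_c and tin_a below 0.1 N and contact force between each of tin_b, tin_c and anything else below 4.3 N) or (height (world z) of tin_b_mid above 0.18 m and angle between tin_b_mid's own z axis and vertical below 0.3 rad and linear speed of tin_b below 0.03 m/s and contact force between tin_b and the fingers above 2 N and distance of each of tin_a_mid, tin_c_mid from where it was at the start of the episode below 0.03 m and height (world z) of each of tin_a_mid, tin_c_mid below 0.048 m and angle between each of tin_a_mid, tin_c_mid's own z axis and vertical below 0.1 rad and linear speed of each of tin_a, tin_c below 0.02 m/s and contact force between each of tin_a, tin_c and the fingers below 0.1 N and contact force between each of tin_a, tin_c and tin_b below 0.1 N and contact force between each of tin_a, tin_c and anything else below 4.3 N) or (height (world z) of tin_c_mid above 0.18 m and angle between tin_c_mid's own z axis and vertical below 0.3 rad and linear speed of tin_c below 0.03 m/s and contact force between tin_c and the fingers above 2 N and distance of each of tin_a_mid, tin_b_mid from where it was at the start of the episode below 0.03 m and height (world z) of each of tin_a_mid, tin_b_mid below 0.048 m and angle between each of tin_a_mid, tin_b_mid's own z axis and vertical below 0.1 rad and linear speed of each of tin_a, tin_b below 0.02 m/s and contact force between each of tin_a, tin_b and the fingers below 0.1 N and contact force between each of tin_a, tin_b and tin_c below 0.1 N and contact force between each of tin_a, tin_b and anything else below 4.3 N))); the arm keeps its last pose, push and grip.
It fails at once if the hand mirror is shifted by more than 25 mm (distance of mirror_mid from where it was at the start of the episode above 0.025 m).
It fails at once if the pocket watch is shifted by more than 25 mm (distance of watch_mid from where it was at the start of the episode above 0.025 m).
It fails at once if a die is shifted by more than 25 mm (distance of die_1_mid from where it was at the start of the episode above 0.025 m).
It fails at once if a die is shifted by more than 25 mm (distance of die_2_mid from where it was at the start of the episode above 0.025 m).
It fails at once if a tin is tipped by more than about 35 degrees (angle between any of tin_a_mid, tin_b_mid, tin_c_mid's own z axis and vertical above 0.6 rad).
It also fails if it takes over 72 s, if anything falls off the work surface, if the arm or the gripper's body presses on something with over 40 N, if the wrist force passes 120 N, or if a joint passes its speed limit or range.

## Working session

There is one attempt and no reset: what is moved stays moved. The work goes in short steps, each a Python script; the robot and the scene stay as the last script left them, time stands still between calls to the robot, and variables do not carry over. Pictures are saved under pics/ and viewed, at most 10 in all, crops included, and the job is handed in when it is done.

```bash
mkdir -p pics
cat > look.py <<'E'
from rig import *
import numpy as np, cv2
def shot(n,f):
    p,d=camera(n); cv2.imwrite(f,p[:,:,::-1]); np.savez('pics/%s.npz'%n,p=p,d=d); return p,d
def cloud(n,d):
    c=camera_params(n);K=np.array(c['K']);v,u=np.indices(d.shape)
    P=np.stack([(u-K[0,2])/K[0,0]*d,(v-K[1,2])/K[1,1]*d,d],-1)
    return P@np.array(c['rotation']).T+np.array(c['position'])
E
python3 - <<'E'
from look import *
for n in('top','side'):
    shot(n,'pics/%s0.png'%n); c=camera_params(n); print(n,c['position'],c['rotation'])
s=sense(); print(s['time_s'],s['wrist_force'],s['tcp_rot'])
E
```

```text
top [ 0.42753372 -0.03244219  1.00202403] [[-0.00480285 -0.9829215   0.18396265]
 [-0.99996908  0.00586635  0.00523726]
 [-0.006227   -0.18393181 -0.98291928]]
side [ 0.21434679 -0.39888569  0.46763417] [[ 0.68476003 -0.4712985   0.55586098]
 [-0.72851283 -0.42247534  0.53924359]
 [-0.01930714 -0.77420431 -0.63264123]]
0.1 [ 0.29855073 -0.35551084 -0.05599818] [[ 9.32407332e-01  3.61408429e-01 -7.17794546e-04]
 [ 3.61409133e-01 -9.32405918e-01  1.62577811e-03]
 [-8.17059704e-05 -1.77530493e-03 -9.99998421e-01]]
```

View pics/top0.png

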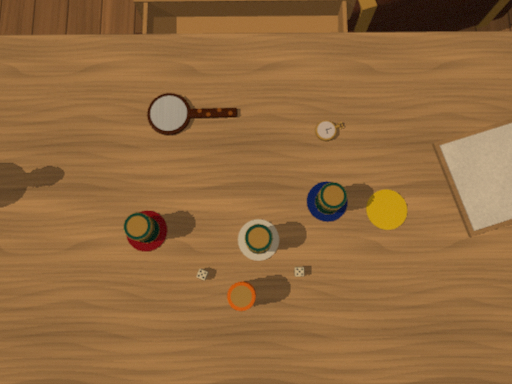

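View pics/side0.png

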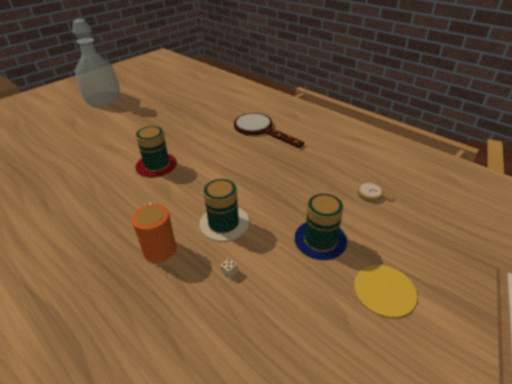

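The top view shows three green tins: red disc about (146,230), white (259,239) and blue (327,201). The orange decoy is at (241,296), the dice at (202,273) and (299,271), the mirror and watch lie beyond, and a glass decanter stands at far left. Next I'll get metric positions.

Run:
```python
from look import *
z=np.load('pics/top.npz');W=cloud('top',z['d']);p=z['p']
for n,(u,v),r,lo,hi in[('red',(140,227),24,.077,.1),('white',(258,237),24,.077,.1),('blue',(333,197),24,.077,.1),('orange',(241,296),24,.05,.15),('die1',(202,273),9,.014,.03),('die2',(299,271),9,.014,.03)]:
    Q=W[v-r:v+r,u-r:u+r].reshape(-1,3); Q=Q[(Q[:,2]>lo)&(Q[:,2]<hi)]
    c,rad=cv2.minEnclosingCircle(Q[:,:2].astype(np.float32))
    print(n,len(Q),np.round(np.median(Q,0),4),np.round(Q.mean(0),4),np.round(c,4),round(rad,4))
for n,(u,v) in [('red',(158,237)),('blue',(322,213)),('decanter',(45,177)),('watch',(326,130)),('mirror',(169,114))]: print(n,W[v,u].round(3))
# side cross check
z=np.load('pics/side.npz');W=cloud('side',z['d'])
for n,(u,v) in [('red',(151,134)),('white',(221,188)),('blue',(324,204))]:
    Q=W[v-22:v+22,u-22:u+22].reshape(-1,3); Q=Q[(Q[:,2]>.079)&(Q[:,2]<.1)]
    c,rad=cv2.minEnclosingCircle(Q[:,:2].astype(np.float32)); print('side',n,len(Q),np.round(c,4),round(rad,4),Q[:,2].max().round(3))
```

```text
red 621 [0.5291 0.2133 0.0838] [0.5288 0.2133 0.0837] [0.5287 0.2139] 0.0285
white 627 [ 0.504  -0.0307  0.0834] [ 0.5042 -0.03    0.0834] [ 0.5043 -0.0299] 0.0283
blue 602 [ 0.5885 -0.1819  0.0833] [ 0.5888 -0.1821  0.0833] [ 0.589 -0.183] 0.0287
orange 662 [0.3908 0.005  0.0805] [0.3904 0.0046 0.0805] [0.3903 0.0048] 0.0284
die1 90 [0.434  0.0898 0.02  ] [0.4334 0.0895 0.02  ] [0.4334 0.089 ] 0.0124
die2 98 [ 0.4373 -0.1159  0.0198] [ 0.4381 -0.1158  0.0198] [ 0.4375 -0.116 ] 0.0128
red [0.514 0.189 0.003]
blue [ 0.565 -0.169  0.003]
decanter [ 0.65   0.449 -0.001]
watch [ 0.751 -0.183  0.014]
mirror [0.793 0.173 0.01 ]
side red 338 [0.53   0.2115] 0.0286 0.086
side white 618 [ 0.5057 -0.0332] 0.0293 0.086
side blue 741 [ 0.5899 -0.1846] 0.0291 0.086
```

```bash
cat > heft.py <<'E'
from look import *
T={'red':(.5292,.213),'white':(.5045,-.031),'blue':(.5893,-.1833)}
R=np.array([[1.,0,0],[0,-1,0],[0,0,-1]]); G=0.053; U=0.17
def force(n=10):
    F=[]
    for _ in range(n): sleep(.04); F.append(sense()['wrist_force'])
    return np.mean(F,0)
def pick(k):
    x,y=T[k]; command_gripper(.085,50); movep([x,y,U],R); sleep(.2); f0=force()
    move_l([x,y,G],feed=.12); command_gripper(.04,50)
    s=sense(); print(k,'gap',s['finger_gap'],'grip',s['gripper_force'],s['position'].round(4) if hasattr(s['position'],'round') else s['position'])
    move_l([x,y,G+.04],feed=.06); sleep(.4); f1=force(); s=sense()
    print(k,'dF',(f1-f0).round(2),'gap',s['finger_gap'],'t',s['time_s'])
def place(k):
    x,y=T[k]; move_l([x,y,G+.001],feed=.05); sleep(.2); command_gripper(.085); move_l([x,y,U],feed=.15); print('t',sense()['time_s'])
E
python3 - <<'E'
from heft import *
pick('red'); shot('side','pics/red.png')
E
```

```text
red gap 0.055121584358771125 grip 52.5769829750061 [0.5297 0.213  0.0539]
red dF [-0.05  0.22 -2.36] gap 0.05507548198918423 t 7.2
```

View pics/red.png

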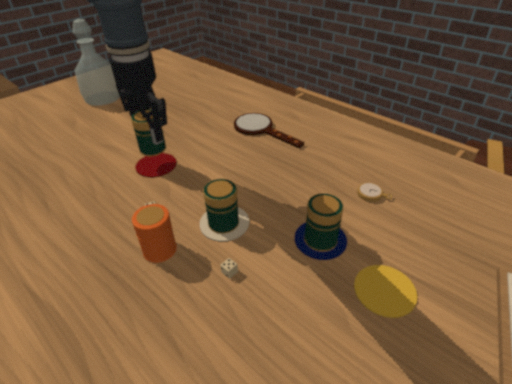

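The red-disc tin is held upright at (150,130), clear of its disc at (156,164). It weighs 2.36 N (about 0.24 kg), so it's a light one. I'll put it back and go on to white.

Run:
```python
from heft import *
place('red'); pick('white'); shot('side','pics/white.png')
```

```text
t 9.7167
white gap 0.05525402332581304 grip 51.81621551513672 [ 0.5048 -0.0312  0.0538]
white dF [ 0.07  0.01 -3.21] gap 0.054743986027295195 t 14.6583
```

View pics/white.png

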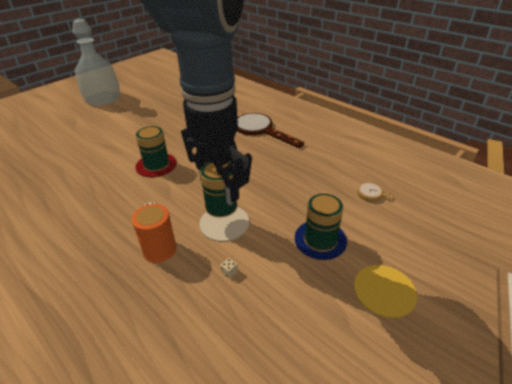

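The red-disc tin is back upright at (152,147). The white-disc tin is held above its disc at (222,190) and weighs 3.21 N (0.33 kg), also light. Blue is next and should be the heavy one.

Run:
```python
from heft import *
place('white'); pick('blue'); sleep(.3)
x,y=T['blue']; command_gripper(.04,70); move_l([x,y,G+.21],feed=.08); sleep(1)
s=sense(); print(s['position'],s['finger_gap'],s['gripper_force'],s['time_s'])
shot('side','pics/blue.png'); p,d=shot('top','pics/end_top.png'); W=cloud('top',d)
for k,(x,y) in T.items():
    m=(W[...,2]>.077)&(W[...,2]<.1)&(np.hypot(W[...,0]-x,W[...,1]-y)<.05); print(k,m.sum(),W[m].mean(0).round(4) if m.any() else '')
```

```text
t 17.175
blue gap 0.05502516125487198 grip 52.50030755996704 [ 0.5898 -0.184   0.0541]
blue dF [ 0.48  0.04 -6.61] gap 0.054908469176464095 t 21.8833
[ 0.58931392 -0.1833074   0.26304107] 0.054897372675229636 74.20275449752808 25.675
red 621 [0.5287 0.2138 0.0836]
white 615 [ 0.5041 -0.0295  0.0834]
blue 0
```

View pics/blue.png

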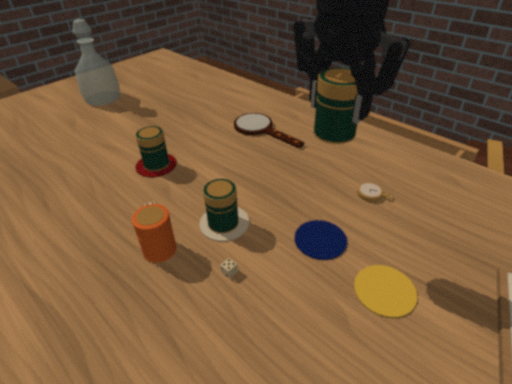

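The blue-disc tin weighs 6.61 N (0.67 kg), the heaviest. It is held upright at (336,105), well above the table. The other two stand on their discs at (152,147) and (221,205), within 1 mm of where they started. I'm handing in.

```bash
python3 -c "
from rig import *
print(finish_job())"
```

```text
the job is handed in; nothing more can be done
None
```

I hefted all three tins in cue order and handed the job in still holding the heaviest, the blue-disc tin (about 0.67 kg), upright with its base about 21 cm above the table; the red-disc (0.24 kg) and white-disc (0.33 kg) tins are back on their discs within about 1 mm of their start positions, and no verdict was returned.

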